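Click both wheels of the double kitchen timer round to their marks

TASK

Set the double kitchen timer for the breakfast eggs: with a fingertip, flick the edge of each of its two star wheels clockwise (seen from above), click by click, until that wheel's one long tooth rests in the click where it points at the steel mark on the case, and never run a wheel on past its mark. Do not lift the timer or shove it about (it should stay within a finger's width, about 20 mm, of where it stands), leave the other kitchen things where they are, and finish with the hand clear.

Things in the scene. Friction and masses are not known exactly. Their poses are not given: they have to be found in the camera images.
- timer: double kitchen timer: black case 125 (x) x 235 (y) x 34 mm high on rubber feet, about 1 kg, loose (slides if pushed with over 5 N). Origin: centre of its underside; x to its far side (away from the robot, give or take its yaw), y to the left along its length, z up. Two flat star wheels turn on top, axes at x = -10 mm, y = +60 mm (left) and -60 mm (right).
- wheel_left (a joint): angle of the left star wheel, rad: 0 = long tooth at its mark; grows clockwise seen from above. Starts 1 to 3 clicks short (near -1.05, -2.09 or -3.14). A spring holds it at each click (1.047 rad); pushed over half a click (0.52) it snaps on to the next, else it falls back. 1 to 2 N at a tooth tip turns it. Stops at -3.5, +2.4.
- left_hub (a point): point on the left wheel's axis, 52 mm above the counter (upper face). Aluminium wheel, vertical axis, round body of radius 24 mm, six teeth 60 degrees apart, 8 mm wide, 38 to 52 mm above the counter (4 mm over the case); five reach 42 mm from the axis, the long one 52 mm. At rest in a click teeth point along 0, 60, 120, 180, 240, 300 degrees from the timer's +x.
- left_long_tip (a point): outer end of the left wheel's long tooth, mid-thickness, 52 mm from the axis; turns with the wheel
- left_mark (a point): top of the left mark: an upright steel fin on the case 12 x 6 mm, 17 mm high, centred 61.5 mm from the left wheel's axis straight along the timer's +x (far side), clear of the long tooth
- wheel_right (a joint): angle of the right star wheel, rad: 0 = long tooth at its mark; grows clockwise seen from above. Starts 1 to 3 clicks short (near -1.05, -2.09 or -3.14). A spring holds it at each click (1.047 rad); pushed over half a click (0.52) it snaps on to the next, else it falls back. 1 to 2 N at a tooth tip turns it. Stops at -3.5, +2.4.
- right_hub (a point): point on the right wheel's axis, 52 mm above the counter (upper face). Aluminium wheel, vertical axis, round body of radius 24 mm, six teeth 60 degrees apart, 8 mm wide, 38 to 52 mm above the counter (4 mm over the case); five reach 42 mm from the axis, the long one 52 mm. At rest in a click teeth point along 0, 60, 120, 180, 240, 300 degrees from the timer's +x.
- right_long_tip (a point): outer end of the right wheel's long tooth, mid-thickness, 52 mm from the axis; turns with the wheel
- right_mark (a point): top of the right mark: an upright steel fin on the case 12 x 6 mm, 17 mm high, centred 61.5 mm from the right wheel's axis straight along the timer's +x (far side), clear of the long tooth
- griddle: ribbed dark griddle plate 300 x 220 x 17 mm with a wire handle; origin under its centre. Bystander.
- spatula: red silicone spatula lying on the griddle. Bystander.
- tongs: stainless steel tongs lying flat, 245 mm long, 78 mm over the open jaws, 10 mm high; they lie on the counter along the robot's side of the timer, 10 to 40 mm from the case. Origin near mid-length, on the counter. Bystander.
- egg_cup: white porcelain egg cup, 49 mm across, 61 mm high, empty, just beyond the timer; origin under its foot. Bystander.
- spice_tin: steel spice tin with twist cap, 48 mm across, 85 mm high, standing off the left end of the timer; origin under its centre. Bystander.
- mug: white mug 80 mm across, 92 mm high; origin under its centre. Bystander.
- salt_bowl: small terracotta bowl 90 mm across, 40 mm high; origin under its centre. Bystander.

How it is judged:
At the end, for the whole second after the job is handed in: Both wheels rest in the click where the long tooth points at its mark (joint within 0.15 rad of 0, still), and the timer stands within 25 mm of where it began (value of joint wheel_left between -0.15 and 0.15 rad and velocity of joint wheel_left between -0.2 and 0.2 rad/s and value of joint wheel_right between -0.15 and 0.15 rad and velocity of joint wheel_right between -0.2 and 0.2 rad/s and distance of timer from where it was at the start of the episode below 0.025 m and linear speed of timer below 0.02 m/s); the robot touches nothing.
It fails at once if the left wheel is run more than half a click past its mark (value of joint wheel_left above 0.6 rad).
It fails at once if the right wheel is run more than half a click past its mark (value of joint wheel_right above 0.6 rad).
It fails at once if the timer is lifted, tipped or shoved away (height (world z) of timer above 0.012 m or angle between timer's own z axis and vertical above 0.12 rad or distance of timer from where it was at the start of the episode above 0.03 m).
It fails at once if another kitchen thing is moved more than 30 mm (distance of any of griddle, spatula, tongs, egg_cup, spice_tin, mug, salt_bowl from where it was at the start of the episode above 0.03 m).
It also fails if it takes over 58 s, if anything falls off the work surface, if the arm or the gripper's body presses on something with over 40 N, if the wrist force passes 120 N, or if a joint passes its speed limit or range.

ROBOT

A 6-joint arm with a two-finger parallel gripper is mounted at the origin on the work surface. World frame = base frame: x ahead of the robot, y to its left, z up, the work surface at z = 0. Lengths are in m, angles in rad, forces in N, time in s.
With the tool pointing down it reaches from about 0.35 to 0.775 m from the base axis. Payload 5.5 kg.
Tool frame: the origin (TCP) lies midway between the tips of the shut fingers; the grasp point (between the pads) lies 19 mm behind it; z points along the fingers, y is the line along which they close (so a half turn about z gives the same grasp; the last joint's range is limited). The gripper opens to 85 mm and grips with 20 to 120 N. Pads are 22 mm wide; open, the fingers measure 114 mm over their backs; the gripper's body (76 mm by 85 mm) begins 54 mm behind the grasp point. The pads swing forward as they close: fully open they stand 13 mm farther back than shut.
Start: joints at [0.972, 0.313, 0.046, 1.304, 0, 1.431], TCP at [0.255, 0.516, 0.231] pointing down, gripper open.
Joint ranges: [-2.76, 2.76], [-0.86, 1.69], [-1.03, 1.26], [-2.2, 2.34], [-1.47, 1.5], [-3.14, 3.14]. Speed limits (rad/s): [2.57, 2.57, 3.14, 3.14, 3.14, 3.14].

INTERFACE

Orientations are given as a unit quaternion [w, x, y, z].
In Python, from workcell import env gives the robot as it stands.
- The arm moves only by the tool move_arm, never from a script. Its argument "targets" is a list of rows, each a list of 3 entries, a list of its own where there are three numbers: the shift along the tool's x, y, z in mm, then the turn, a rotation vector about the tool's x, y, z in units of 10 degrees (1.0 is 10 degrees), then the closure, from -1 (fully open) to 1 (shut). In form: [[[dx, dy, dz], [ax, ay, az], gripper], ...]. A call has 1 to 5 rows; each row is the pose to reach, as a shift and turn from the pose commanded when the call began, along the tool's axes at that moment; what a row does not reach only later rows make up. A row lasts 1/8 s, in which the tool goes at most 62.5 mm and 10.7 degrees, less where a joint would pass 70% of its speed; a pose out of reach is approached as far as the arm can. A call with a gripper value outside its range is refused whole. The fingers move at their own pace and stop on an object; "squeeze" is the grip in N (left out, the last holds). Time passes only in rows, so rows that repeat a pose let the fingers close. It gives the time, the measured TCP pose, the force, the opening and the grip force at its end, in the units of the state.
- env.get_state(): the state, without advancing time (a new reading comes with each control period).
- env.read_camera(name): name is "side" or "top"; returns a dict with "pixels" (384x512x3 uint8, red, green, blue), "fovy" (degrees; the focal length in pixels is half the picture's height over the tangent of half this angle, whatever the lens; pixels are square), "cx", "cy" (the principal point, pixels), "extrinsics" (4x4, takes a point from world to camera coordinates). Camera axes: x right, y up, looking along -z (the intrinsics and any distortion apply to the point x, -y, -z); pixel columns grow to the right and rows downward; lengths in m; the calibration is good to about 2 mm. A picture is of the moment at which its call begins. There is no depth.
- env.hand_in(): hands the job in; it is judged then, once.
Trained networks look in a picture, given as the dict that the camera call returned (one of the last four; its "shot" number tells which), for a name from the list of things; names that differ only in an ending like _2 or _b are one class to them, and where a whole thing is asked for, a point or a joint stands for the part that bears it (a point fixed in the world has none). Each returns a list of dicts, best first, with "confidence" (0 to 1); they miss things now and then, are a little off and sometimes report something else, mostly with a low value. They report only what shows in the picture. A call takes as long as a camera call.
- env.spot_in(thing, picture): "centre" ([x, y, z] in m, in world coordinates, good to about 4 mm: the middle of the surface that is visible of it).
- env.regions_of(thing, picture): "mask" (384x512 bool, what is visible of it).
- env.landmark_of(thing, picture): "centre" ([x, y, z] in m, in world coordinates, good to about 4 mm: a listed point, or the origin of a listed thing).
The state is a dict: "clock": time; "joint_pos": joint angles; "qvel": joint speeds; "tau": joint torques, N m; "tcp_pos": TCP position; "orientation": TCP orientation; "wrist_force": force on the tool from outside, world axes, zero at the start; "ft_torque": the same for the moment, N m; "finger_gap": finger opening in m; "grip_force": force on a finger pad.
Only numpy, scipy, OpenCV 4.12 (cv2) and the standard library are available. Lean on these libraries where they do the work, as an engineer would, in place of code of your own. Each camera call takes 0.05 s, during which the arm holds its last target. There are 200 camera calls.

## Working session

There is one attempt and no reset: what is moved stays moved. The work goes in short steps, Python scripts to look and compute and a tool call to move; the robot and the scene stay as the last step left them, time stands still between calls to the robot, and variables do not carry over. Pictures are saved under pics/ and viewed, at most 10 in all, crops included, and the job is handed in when it is done.

Besides the shell and the picture viewer there is one more tool, called after ">>>" by a JSON object that holds its "api" and its "payload". move_arm: Moves the arm, as the interface text tells. Its arguments: {"type":"object","properties":{"targets":{"type":"array","items":{"type":"array"}},"squeeze":{"type":"number"}},"required":["targets"]}

```bash
ls; mkdir -p pics
python3 - <<'E'
from workcell import env
import cv2,numpy as np
s=env.get_state();print(s['clock'],s['tcp_pos'],s['orientation'])
for c in ['top','side']:
    p=env.read_camera(c);cv2.imwrite(f'pics/{c}0.png',p['pixels'][:,:,::-1])
    print(c,p['fovy'],p['cx'],p['cy'],[k for k in p],np.round(p['extrinsics'],3).tolist())
    for t in ['timer','left_hub','right_hub','left_long_tip','right_long_tip','left_mark','right_mark','tongs','egg_cup','spice_tin','mug','salt_bowl','griddle']:
        r=env.landmark_of(t,p)
        print(t,[(np.round(q['centre'],3).tolist(),round(q['confidence'],2)) for q in r[:2]])
E
```

```text
pics
0.0 [0.25438691 0.51511101 0.23043634] [-3.11398008e-04  2.27403275e-01  9.73800274e-01 -8.24190612e-04]
top 50.07983528292575 262.8533929175816 186.3136241838593 ['pixels', 'fovy', 'cx', 'cy', 'extrinsics', 'shot'] [[-0.102, -0.995, -0.003, 0.035], [0.974, -0.1, 0.203, -0.582], [-0.202, 0.018, 0.979, -1.521], [0.0, 0.0, 0.0, 1.0]]
timer [([0.61, -0.123, -0.001], 0.67)]
left_hub [([0.585, -0.067, 0.054], 0.81)]
right_hub [([0.614, -0.183, 0.055], 0.86), ([0.565, -0.194, 0.044], 0.61)]
left_long_tip [([0.598, -0.017, 0.04], 0.6)]
right_long_tip [([0.568, -0.195, 0.045], 0.66)]
left_mark [([0.642, -0.051, 0.051], 0.87)]
right_mark [([0.678, -0.166, 0.05], 0.89)]
tongs [([0.501, -0.167, 0.0], 0.69), ([0.599, -0.489, 0.018], 0.47)]
egg_cup [([0.708, -0.075, 0.003], 0.49)]
spice_tin [([0.59, 0.041, -0.002], 0.63)]
mug [([0.688, 0.39, 0.005], 0.95)]
salt_bowl [([0.609, -0.186, 0.056], 0.65), ([0.5, -0.17, 0.002], 0.62)]
griddle [([0.582, -0.468, 0.0], 0.7), ([0.611, -0.184, 0.057], 0.28)]
side 50.81736047826253 256.1804725035208 189.17044392325752 ['pixels', 'fovy', 'cx', 'cy', 'extri
[... 191 characters left out ...]
 0.054], 0.74)]
right_hub [([0.611, -0.18, 0.051], 0.62), ([0.691, 0.386, -0.001], 0.53)]
left_long_tip [([0.611, -0.181, 0.052], 0.61), ([0.597, -0.014, 0.042], 0.5)]
right_long_tip [([0.563, -0.195, 0.044], 0.72)]
left_mark [([0.643, -0.05, 0.049], 0.71)]
right_mark [([0.676, -0.166, 0.053], 0.94), ([0.69, 0.386, 0.0], 0.37)]
tongs [([0.502, -0.175, 0.001], 0.85)]
egg_cup [([0.597, -0.017, 0.044], 0.69), ([0.707, -0.078, 0.005], 0.51)]
spice_tin [([0.593, 0.046, -0.001], 0.56), ([0.692, 0.385, -0.001], 0.44)]
mug [([0.688, 0.383, -0.001], 0.85), ([0.644, -0.05, 0.048], 0.45)]
salt_bowl [([0.402, 0.507, -0.003], 0.65), ([0.594, 0.044, 0.001], 0.32)]
griddle [([0.585, -0.467, -0.004], 0.74)]
```

View picture.

Run:
```python
import cv2
a=cv2.imread('pics/top0.png');b=cv2.imread('pics/side0.png')
print(a.shape)
cv2.imwrite('pics/c0.png',cv2.resize(a[110:290,200:400],(800,720))[:600])
cv2.imwrite('pics/c1.png',b)
```

```text
(384, 512, 3)
```

View pics/c0.png

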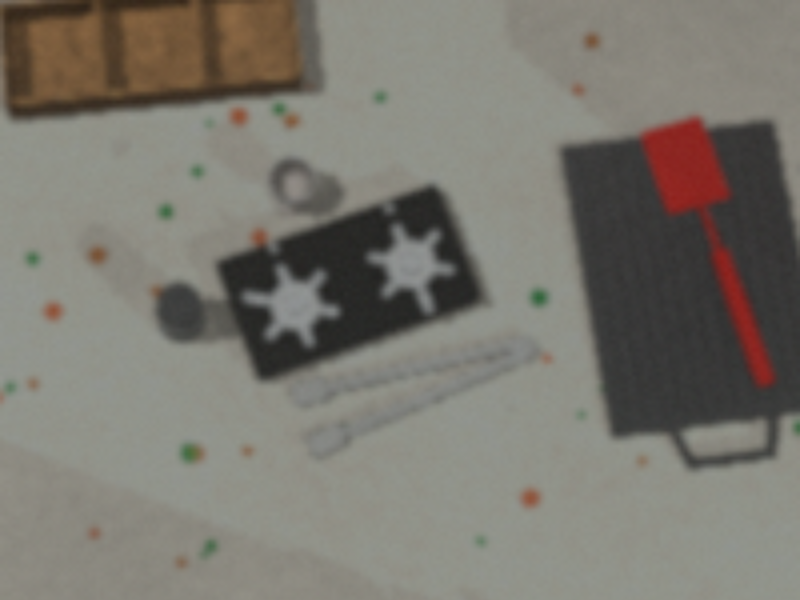

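View pics/c1.png

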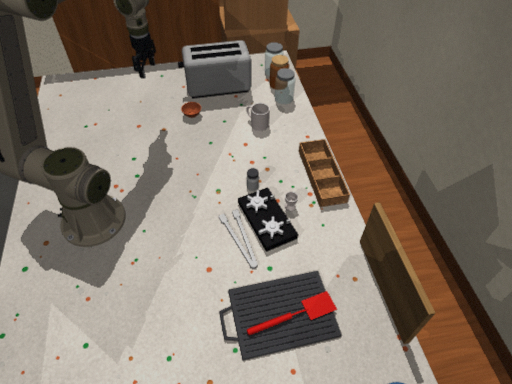

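The pictures agree with the networks: the left long tooth is 1 click short and the right one, pointing at the robot, is 3 short. The timer's yaw is about 15.6°. I'll shut the fingers and travel high to the near side of the right wheel.

>>> {"api": "move_arm", "payload": {"targets": [[[-606,-526,0],[0,0,-1.89],1],[[-606,-526,0],[0,0,-1.89],1],[[-606,-526,0],[0,0,-1.89],1],[[-606,-526,0],[0,0,-1.89],1],[[-606,-526,0],[0,0,-1.89],1]], "squeeze": 20}}

```text
clock: 2.02
tcp_pos: [0.3753, 0.2279, 0.2316]
orientation: [0.001, 0.064, 0.998, 0.0]
wrist_force: [0.4, -0.3, 0.9]
finger_gap: -0.0002
grip_force: 0.0
```

>>> {"api": "move_arm", "payload": {"targets": [[[-246,-425,0],[0,0,0],1],[[-246,-425,0],[0,0,0],1],[[-246,-425,0],[0,0,0],1],[[-246,-425,0],[0,0,0],1],[[-246,-425,0],[0,0,0],1]]}}

```text
clock: 2.65
tcp_pos: [0.4958, -0.0609, 0.2317]
orientation: [0.001, 0.065, 0.998, 0.0]
wrist_force: [1.4, 1.1, -0.1]
finger_gap: -0.0
grip_force: 0.0
```

```bash
cat > h.py <<'E'
from workcell import env
import numpy as np
from scipy.spatial.transform import Rotation as R
hubs={'L':np.array([.583,-.0672]),'R':np.array([.615,-.1828])}
def st():
    s=env.get_state(); q=s['orientation']; M=R.from_quat([q[1],q[2],q[3],q[0]]).as_matrix()
    p=np.array(s['tcp_pos'])
    print('t',s['clock'],'tcp',np.round(p,4),'F',np.round(s['wrist_force'],1),'yaw_y',np.degrees(np.arctan2(M[1,1],M[0,1])).round(1),'z',M[:,2].round(3))
    for k,h in hubs.items():
        u=np.array([-.9917,.1288]);d=np.array([.1288,.9917])
        r=p[:2]-h; print(k,'u',(1e3*r@u).round(1),'d',(1e3*r@d).round(1))
    return p,M
E
python3 -c "
from h import *
st()"
```

```text
t 2.65 tcp [ 0.4958 -0.0609  0.2317] F [ 1.4  1.1 -0.1] yaw_y 82.6 z [ 0.001  0.    -1.   ]
L u 87.2 d -4.9
R u 133.9 d 105.6
```

>>> {"api": "move_arm", "payload": {"targets": [[[-90,-154,0],[0,0,0],1],[[-90,-154,0],[0,0,0],1],[[-90,-154,60],[0,0,0],1],[[-90,-154,120],[0,0,0],1],[[-90,-154,140],[0,0,0],1]]}}

```text
clock: 3.28
tcp_pos: [0.563, -0.2234, 0.0874]
orientation: [-0.002, 0.065, 0.998, 0.001]
wrist_force: [0.1, 0.3, 0.3]
finger_gap: -0.0
grip_force: 0.0
```

```bash
python3 -c "
from h import *
import cv2
st()
for c in ['top','side']:
    p=env.read_camera(c);a=p['pixels'][:,:,::-1]
    cv2.imwrite('pics/%s1.png'%c,cv2.resize(a[130:280,200:400] if c=='top' else a[120:270,200:400],(800,600)))
st()"
```

```text
t 3.275 tcp [ 0.563  -0.2234  0.0874] F [0.1 0.3 0.3] yaw_y 82.5 z [-0.004  0.002 -1.   ]
L u -0.3 d -157.5
R u 46.3 d -47.0
t 3.375 tcp [ 0.5617 -0.2219  0.0867] F [-1.7  1.5  0. ] yaw_y 82.6 z [-0.007  0.004 -1.   ]
L u 1.2 d -156.2
R u 47.8 d -45.7
```

View pics/side1.png

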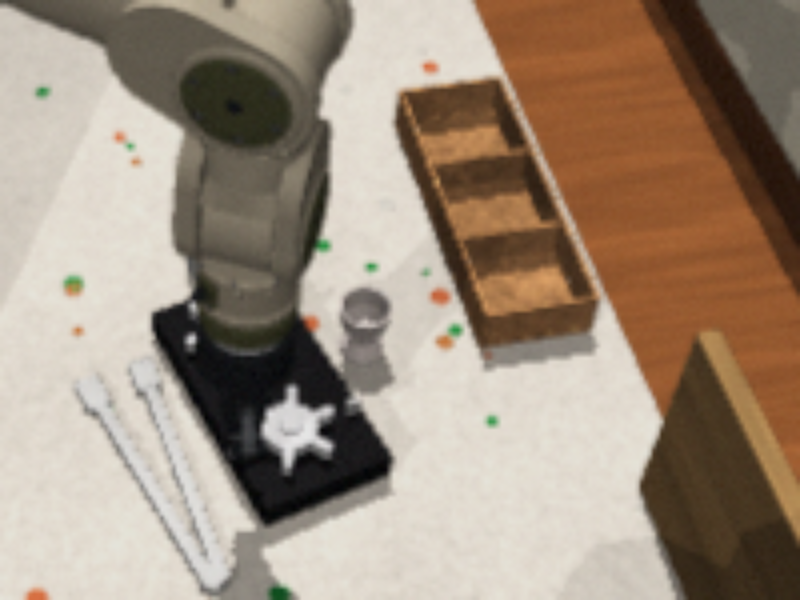

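The dark finger hangs off the near side of the right wheel, at crop pixel (248, 430), where it should be. I'll descend beside the tooth and push.

>>> {"api": "move_arm", "payload": {"targets": [[[-3,-2,20],[0,0,0],1],[[-3,-2,40],[0,0,0],1],[[-3,-2,44],[0,0,0],1],[[-3,-2,44],[0,0,0],1]]}}

```text
clock: 3.88
tcp_pos: [0.5681, -0.2255, 0.0487]
orientation: [0.001, 0.064, 0.998, -0.0]
wrist_force: [0.0, 1.5, 0.5]
finger_gap: 0.0003
grip_force: 0.0
```

```bash
python3 -c "
from h import *
st()"
```

```text
t 3.875 tcp [ 0.5681 -0.2255  0.0487] F [0.  1.5 0.5] yaw_y 82.6 z [ 0.001 -0.001 -1.   ]
L u -5.6 d -158.9
R u 41.0 d -48.4
```

>>> {"api": "move_arm", "payload": {"targets": [[[3,8,5],[0,0,0],1],[[3,18,5],[0,0,0],1],[[3,28,5],[0,0,0],1],[[3,38,5],[0,0,0],1],[[3,47,5],[0,0,0],1]]}}

```text
clock: 4.5
tcp_pos: [0.5712, -0.1774, 0.0426]
orientation: [0.001, 0.064, 0.998, 0.0]
wrist_force: [-0.1, -0.3, -0.1]
finger_gap: 0.0002
grip_force: 0.2
```

```bash
python3 -c "
from h import *
st()"
```

```text
t 4.5 tcp [ 0.5712 -0.1774  0.0426] F [-0.1 -0.3 -0.1] yaw_y 82.6 z [ 0.001  0.001 -1.   ]
L u -2.5 d -110.8
R u 44.1 d -0.3
```

>>> {"api": "move_arm", "payload": {"targets": [[[0,0,0],[0,0,0],1],[[0,0,-40],[0,0,0],1],[[100,0,-60],[0,0,0],1],[[150,0,-60],[0,0,0],1],[[150,0,-60],[0,0,0],1]]}}

```text
clock: 5.12
tcp_pos: [0.4185, -0.1578, 0.1023]
orientation: [-0.001, 0.065, 0.998, 0.001]
wrist_force: [1.1, 0.5, 0.5]
finger_gap: -0.0002
grip_force: 0.0
```

```bash
cat >> h.py <<'E'
def wheels(name=None):
    import cv2
    for c in ['top','side']:
        p=env.read_camera(c)
        if name:
            a=p['pixels'][:,:,::-1]
            cv2.imwrite(f'pics/{name}_{c}.png',cv2.resize(a[150:250,235:335] if c=='top' else a[170:270,220:320],(600,600)))
        for t in ['timer','left_hub','right_hub','left_mark','right_mark','left_long_tip','right_long_tip']:
            r=env.landmark_of(t,p); print(c,t,[(np.round(q['centre'],3).tolist(),round(q['confidence'],2)) for q in r[:2]])
E
python3 -c "
from h import *
wheels('p1');st()"
```

```text
top timer [([0.612, -0.124, 0.001], 0.71)]
top left_hub [([0.584, -0.062, 0.054], 0.78), ([0.673, -0.167, 0.05], 0.34)]
top right_hub [([0.611, -0.181, 0.054], 0.93)]
top left_mark [([0.64, -0.05, 0.05], 0.65)]
top right_mark [([0.503, -0.17, -0.003], 0.75), ([0.676, -0.166, 0.048], 0.72)]
top left_long_tip [([0.6, -0.013, 0.044], 0.72)]
top right_long_tip [([0.577, -0.143, 0.048], 0.58)]
side timer [([0.606, -0.121, 0.001], 0.58)]
side left_hub [([0.582, -0.066, 0.054], 0.63)]
side right_hub [([0.613, -0.183, 0.051], 0.93), ([0.607, -0.122, 0.001], 0.63)]
side left_mark [([0.643, -0.051, 0.051], 0.97)]
side right_mark [([0.674, -0.167, 0.052], 0.92)]
side left_long_tip [([0.595, -0.018, 0.047], 0.46)]
side right_long_tip [([0.577, -0.149, 0.044], 0.5)]
t 5.925 tcp [ 0.4218 -0.1591  0.1022] F [-0.2  0.2  0. ] yaw_y 82.6 z [-0.  0. -1.]
L u 148.0 d -111.9
R u 194.7 d -1.4
```

One click worked exactly as planned and the timer didn't move. Same again for the second.

>>> {"api": "move_arm", "payload": {"targets": [[[-51,-47,0],[0,0,0],1],[[-111,-47,0],[0,0,0],1],[[-151,-47,10],[0,0,0],1],[[-151,-47,50],[0,0,0],1],[[-151,-47,59],[0,0,0],1]]}}

```text
clock: 6.55
tcp_pos: [0.5635, -0.2239, 0.0403]
orientation: [-0.003, 0.064, 0.998, 0.001]
wrist_force: [-1.3, -0.5, -0.2]
finger_gap: -0.0002
grip_force: 0.0
```

```bash
python3 -c "
from h import *
st()"
```

```text
t 6.55 tcp [ 0.5635 -0.2239  0.0403] F [-1.3 -0.5 -0.2] yaw_y 82.6 z [-0.005  0.003 -1.   ]
L u -0.8 d -157.9
R u 45.8 d -47.4
```

>>> {"api": "move_arm", "payload": {"targets": [[[0,8,0],[0,0,0],1],[[0,18,0],[0,0,0],1],[[0,28,0],[0,0,0],1],[[0,38,0],[0,0,0],1],[[0,47,0],[0,0,0],1]]}}

```text
clock: 7.18
tcp_pos: [0.5719, -0.1785, 0.0452]
orientation: [0.001, 0.065, 0.998, -0.001]
wrist_force: [-0.6, -1.4, 4.8]
finger_gap: 0.0
grip_force: 4.1
```

>>> {"api": "move_arm", "payload": {"targets": [[[0,0,0],[0,0,0],1],[[0,0,-40],[0,0,0],1],[[100,0,-60],[0,0,0],1],[[150,0,-60],[0,0,0],1],[[150,0,-60],[0,0,0],1]]}}

```text
clock: 7.8
tcp_pos: [0.4195, -0.1576, 0.1035]
orientation: [-0.001, 0.064, 0.998, 0.001]
wrist_force: [1.3, -0.8, 0.3]
finger_gap: -0.0
grip_force: 0.0
```

```bash
python3 -c "
from h import *
wheels('p2');st()"
```

```text
top timer [([0.613, -0.121, 0.004], 0.98), ([0.69, 0.389, 0.001], 0.62)]
top left_hub [([0.586, -0.066, 0.053], 0.87)]
top right_hub [([0.61, -0.185, 0.054], 0.92)]
top left_mark [([0.645, -0.051, 0.05], 0.83)]
top right_mark [([0.674, -0.168, 0.049], 0.68), ([0.71, -0.075, 0.001], 0.46)]
top left_long_tip [([0.6, -0.015, 0.043], 0.56)]
top right_long_tip [([0.629, -0.129, 0.044], 0.71), ([0.608, -0.122, -0.005], 0.38)]
side timer [([0.605, -0.12, 0.0], 0.59), ([0.71, -0.077, 0.005], 0.57)]
side left_hub []
side right_hub [([0.614, -0.182, 0.052], 0.91), ([0.596, -0.018, 0.042], 0.43)]
side left_mark [([0.644, -0.052, 0.05], 0.94)]
side right_mark [([0.674, -0.168, 0.053], 0.89)]
side left_long_tip [([0.6, -0.016, 0.043], 0.52)]
side right_long_tip [([0.629, -0.134, 0.043], 0.66), ([0.582, -0.066, 0.057], 0.64)]
t 8.6 tcp [ 0.4228 -0.1592  0.1032] F [-0.2 -0.3 -0.5] yaw_y 82.6 z [-0.  0. -1.]
L u 147.1 d -111.9
R u 193.7 d -1.4
```

>>> {"api": "move_arm", "payload": {"targets": [[[-50,-47,0],[0,0,0],1],[[-110,-47,0],[0,0,0],1],[[-150,-47,10],[0,0,0],1],[[-150,-47,50],[0,0,0],1],[[-150,-47,59],[0,0,0],1]]}}

```text
clock: 9.22
tcp_pos: [0.5634, -0.2239, 0.0412]
orientation: [-0.003, 0.064, 0.998, 0.001]
wrist_force: [-0.8, 0.1, 0.7]
finger_gap: -0.0003
grip_force: 0.0
```

>>> {"api": "move_arm", "payload": {"targets": [[[0,8,0],[0,0,0],1],[[0,18,0],[0,0,0],1],[[0,28,0],[0,0,0],1],[[0,38,0],[0,0,0],1],[[0,46,0],[0,0,0],1]]}}

```text
clock: 9.85
tcp_pos: [0.5717, -0.1791, 0.0455]
orientation: [0.001, 0.064, 0.998, -0.0]
wrist_force: [-0.6, -1.2, 1.8]
finger_gap: 0.0003
grip_force: 1.8
```

>>> {"api": "move_arm", "payload": {"targets": [[[0,0,0],[0,0,0],1],[[0,0,-40],[0,0,0],1],[[100,0,-60],[0,0,0],1],[[150,0,-60],[0,0,0],1],[[150,0,-60],[0,0,0],1]]}}

```text
clock: 10.48
tcp_pos: [0.4195, -0.1589, 0.1043]
orientation: [-0.001, 0.065, 0.998, 0.001]
wrist_force: [1.2, 0.7, -0.1]
finger_gap: -0.0001
grip_force: 0.0
```

```bash
python3 -c "
from h import *
wheels('p3');st()"
```

```text
top timer [([0.61, -0.124, 0.0], 0.85), ([0.598, -0.019, 0.044], 0.41)]
top left_hub [([0.583, -0.063, 0.051], 0.67)]
top right_hub [([0.61, -0.184, 0.059], 0.97), ([0.672, -0.166, 0.048], 0.33)]
top left_mark [([0.647, -0.052, 0.049], 0.63), ([0.585, -0.066, 0.052], 0.61)]
top right_mark [([0.674, -0.165, 0.048], 0.66)]
top left_long_tip [([0.598, -0.016, 0.042], 0.46), ([0.69, 0.387, 0.003], 0.33)]
top right_long_tip [([0.664, -0.164, 0.045], 0.73), ([0.586, -0.065, 0.049], 0.5)]
side timer [([0.61, -0.121, 0.001], 0.88)]
side left_hub [([0.582, -0.067, 0.054], 0.74)]
side right_hub [([0.611, -0.182, 0.05], 0.7)]
side left_mark [([0.644, -0.052, 0.051], 0.89)]
side right_mark [([0.599, -0.49, 0.019], 0.74), ([0.676, -0.168, 0.052], 0.55)]
side left_long_tip [([0.598, -0.016, 0.042], 0.8)]
side right_long_tip [([0.667, -0.171, 0.044], 0.53)]
t 11.275 tcp [ 0.4226 -0.1602  0.1042] F [ 0.1  0.1 -0.7] yaw_y 82.6 z [-0.  0. -1.]
L u 147.0 d -112.9
R u 193.7 d -2.4
```

View pics/p3_side.png

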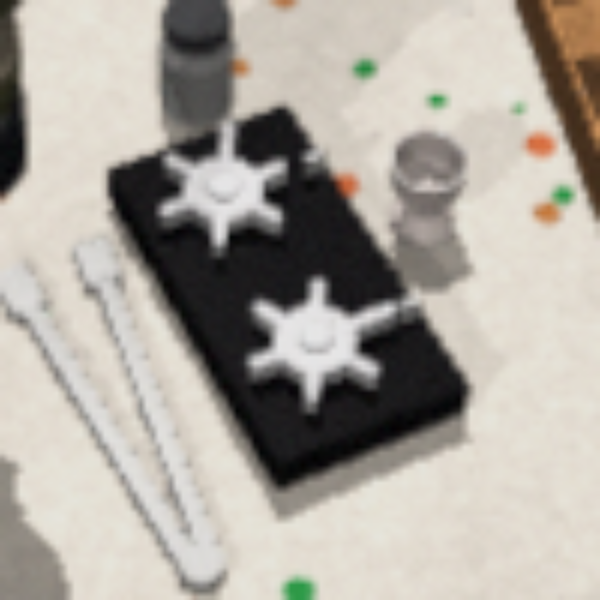

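The right wheel's long tooth meets its mark (crop pixel 410, 305), and the timer and neighbours haven't moved. The left wheel's long tooth, at (228, 130), needs one click.

>>> {"api": "move_arm", "payload": {"targets": [[[-43,65,0],[0,0,0],1],[[-93,65,0],[0,0,0],1],[[-103,65,10],[0,0,0],1],[[-103,65,50],[0,0,0],1],[[-103,65,60],[0,0,0],1]]}}

```text
clock: 11.9
tcp_pos: [0.5303, -0.1083, 0.0417]
orientation: [-0.003, 0.064, 0.998, 0.001]
wrist_force: [-0.3, 0.3, 0.2]
finger_gap: -0.0004
grip_force: 0.0
```

```bash
python3 -c "
from h import *
st()"
```

```text
t 11.9 tcp [ 0.5303 -0.1083  0.0417] F [-0.3  0.3  0.2] yaw_y 82.6 z [-0.005  0.002 -1.   ]
L u 46.9 d -47.5
R u 93.6 d 63.0
```

>>> {"api": "move_arm", "payload": {"targets": [[[0,8,0],[0,0,0],1],[[0,18,0],[0,0,0],1],[[0,28,0],[0,0,0],1],[[0,38,0],[0,0,0],1],[[0,46,0],[0,0,0],1]]}}

```text
clock: 12.52
tcp_pos: [0.539, -0.0629, 0.0454]
orientation: [0.0, 0.064, 0.998, -0.0]
wrist_force: [-1.2, 0.5, 2.9]
finger_gap: -0.0001
grip_force: 2.1
```

>>> {"api": "move_arm", "payload": {"targets": [[[0,0,0],[0,0,0],1],[[0,0,-40],[0,0,0],1],[[80,0,-80],[0,0,0],1],[[110,0,-110],[0,0,0],1],[[110,0,-110],[0,0,0],1]]}}

```text
clock: 13.15
tcp_pos: [0.4288, -0.0489, 0.1569]
orientation: [0.002, 0.064, 0.998, -0.0]
wrist_force: [1.1, 0.7, -0.5]
finger_gap: 0.0001
grip_force: 0.0
```

```bash
python3 -c "
from h import *
wheels('p4');st()"
```

```text
top timer []
top left_hub [([0.587, -0.067, 0.053], 0.66), ([0.644, -0.05, 0.051], 0.53)]
top right_hub [([0.614, -0.185, 0.055], 0.94)]
top left_mark [([0.643, -0.05, 0.05], 0.94)]
top right_mark [([0.674, -0.167, 0.048], 0.95)]
top left_long_tip [([0.637, -0.054, 0.042], 0.62)]
top right_long_tip [([0.666, -0.168, 0.045], 0.57), ([0.611, -0.184, 0.055], 0.56)]
side timer [([0.607, -0.12, 0.003], 0.61)]
side left_hub [([0.58, -0.069, 0.056], 0.96), ([0.634, -0.053, 0.043], 0.53)]
side right_hub [([0.612, -0.18, 0.051], 0.87)]
side left_mark [([0.646, -0.053, 0.052], 0.86)]
side right_mark [([0.672, -0.167, 0.05], 0.81)]
side left_long_tip [([0.636, -0.052, 0.042], 0.77)]
side right_long_tip [([0.664, -0.172, 0.041], 0.77)]
t 13.95 tcp [ 0.4299 -0.0493  0.1542] F [-0.1 -0.3 -0.5] yaw_y 82.6 z [-0.  0. -1.]
L u 154.1 d -1.9
R u 200.7 d 108.6
```

View pics/p4_side.png

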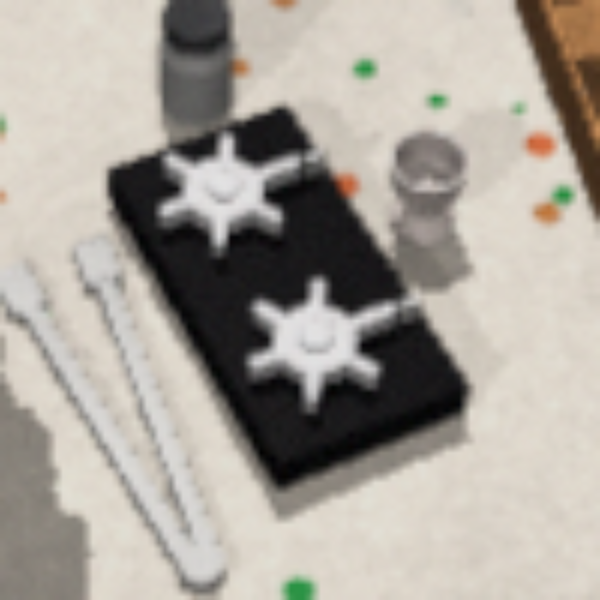

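Both long teeth point at their marks, at (310, 163) and (410, 305), and the hand is clear.

```bash
python3 -c "
from workcell import env
print(env.hand_in())"
```

```text
the job is handed in; nothing more can be done
None
```

Both star wheels rest with the long tooth at the mark (left moved 1 click, right 3), the timer and its neighbours didn't visibly move, the hand is clear, and the job is handed in; the hand-in call returned no verdict.

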